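Point the selector arm at the gauge, then open the feed cock

TASK

On the grey test manifold, push the red selector arm round with a fingertip until it points straight at the round pressure gauge, whichever port that sits on. Only then push the yellow lever of the feed cock round until it is fully open against its stop, in line with the pipe. Use pushes only: do not pinch the arm or the lever, do not knock the gauge, leave the loose parts where they are, and finish clear of everything.

Things in the scene. Friction and masses are not known exactly. Their poses are not given: they have to be found in the camera images.
- manifold: grey plate fixed to the bench, 300 (x) by 540 (y) by 20 mm; origin under its middle, x away from the robot, y left. In mm: selector axis at x -50, y 105, brass cock's axis at x -50, y -155, a pipe along y joins them (tops above the bench: pipe 45, hub 70, cock 70). Three ports 175 mm from the selector axis at -0.75, 0, +0.75 rad from x; a flat strip (top 27 mm) leads to each
- selector_axis (a point): point on the selector's upright turning axis, 80 mm above the bench, at the arm's mid height; fixed to the manifold, with its axes
- selector_tip (a point): pointed end of the red selector arm, 125 mm from the axis; x along the arm outwards, y left, z up. The arm is a level bar 16 mm wide, 70 to 90 mm above the bench; hub radius 17 mm, bolt up to 98 mm. Between 45 and 130 mm from the axis only the strips lie below it, so a finger can stand beside it with its end 35 to 65 mm above the bench
- selector (a joint): angle of the red arm (rad): 0 along the manifold's x axis, growing counterclockwise seen from above, stops at -1.1 and 1.1. Stiff (about 0.22 N m), it stays where it is left; the three ports lie at -0.75, 0 and +0.75
- gauge: pressure gauge lying face up on one of the three ports: black round case 64 mm in diameter with a white dial and red needle, its case from 40 to 64 mm above the bench and the dial's top detail at 67 mm; fixed; origin on its centre line, 28 mm above the bench. The arm's end passes 18 mm short of its case
- blank_plug: brass hexagon blanking plug on another port, 34 mm across corners, top 48 mm above the bench; fixed; origin on its centre line, 28 mm above the bench
- blue_cap: blue round cap on the remaining port, 38 mm in diameter, top 54 mm above the bench; fixed; origin on its centre line, 28 mm above the bench
- cock_axis (a point): point on the feed cock's upright turning axis, 80 mm above the bench, at the lever's mid height; fixed to the manifold, with its axes
- cock_tip (a point): pointed end of the yellow cock lever, 105 mm from the axis; x along the lever outwards, y left, z up. The lever is a level bar 16 mm wide, 70 to 90 mm above the bench; hub radius 17 mm, bolt up to 98 mm
- cock (a joint): angle of the yellow lever (rad): 0 shut (along the manifold's x axis, across the pipe), growing clockwise seen from above; the stop at 1.57 is fully open (along the manifold's -y, in line with the pipe). Stiff (about 0.22 N m), it stays where it is left; it starts a little off shut
- socket: loose steel wrench socket standing on the plate between the pipe and the robot, 24 mm in diameter, 36 mm high; origin under its centre
- union: loose brass pipe union standing on the plate's far right part, 26 mm across, 34 mm high; origin under its centre
- flange: loose dark steel flange lying on the bench to the right, 100 mm in diameter, 50 mm high; origin under its centre
- wrench: loose open-ended wrench lying on the bench to the right
- injector: loose steel injector body standing on the bench to the left, 28 mm in diameter, 105 mm high; origin under its centre
- screwdriver: loose screwdriver with an orange handle lying on the bench to the left

How it is judged (in metres and radians):
On the way, in this order (a step that is already met when the one before it is completed fails the run):
1. the red selector arm points at the gauge and rests there, the cock still shut (y of gauge in the frame of selector_tip between -0.016 and 0.016 m and x of gauge in the frame of selector_tip above 0 m and velocity of joint selector between -0.05 and 0.05 rad/s and value of joint cock below 0.5 rad), for 0.2 s.
2. the yellow cock lever is fully open (value of joint cock above 1.45 rad), for 0.2 s.
At the end, for the whole second after the job is handed in: The red arm's centre line passes within 16 mm of the gauge's centre (about 5 degrees) with the tip towards it, the yellow lever is within 0.12 rad (7 degrees) of its open stop, and both are at rest (y of gauge in the frame of selector_tip between -0.016 and 0.016 m and x of gauge in the frame of selector_tip above 0 m and value of joint cock above 1.45 rad and velocity of joint cock between -0.05 and 0.05 rad/s and velocity of joint selector between -0.05 and 0.05 rad/s); the robot touches nothing.
It fails at once if the cock is pushed open (past 0.5 rad) while the selector arm does not point at the gauge (value of joint cock above 0.5 rad and not (y of gauge in the frame of selector_tip between -0.016 and 0.016 m and x of gauge in the frame of selector_tip above 0 m)).
It fails at once if the red selector arm is pinched between the fingers (both of its long sides pressed at once) (contact force between each of selector_c0, selector_c1 and the fingers above 1 N).
It fails at once if the yellow cock lever is pinched between the fingers (both of its long sides pressed at once) (contact force between each of cock_c0, cock_c1 and the fingers above 1 N).
It fails at once if the gauge is knocked (over 5 N) (contact force between gauge and the fingers above 5 N or contact force between gauge and the arm above 5 N).
It fails at once if a loose part is moved more than 20 mm or lifted (distance of any of socket, union, flange, wrench, injector, screwdriver from where it was at the start of the episode above 0.02 m).
It also fails if it takes over 54 s, if anything falls off the work surface, if the arm or the gripper's body presses on something with over 40 N, if the wrist force passes 120 N, or if a joint passes its speed limit or range.

ROBOT

A 7-joint arm with a two-finger parallel gripper is mounted at the origin on the work surface. World frame = base frame: x ahead of the robot, y to its left, z up, the work surface at z = 0. Lengths are in mm, angles in rad, forces in N, time in s.
With the tool pointing down it reaches from about 400 to 850 mm from the base axis. Payload 4.4 kg.
Tool frame: the origin (TCP) lies midway between the tips of the shut fingers; the grasp point (between the pads) lies arm.grasp_offset behind it (arm.grasp_offset is the distance from the TCP to the grasp point, in mm); z points along the fingers, y is the line along which they close (so a half turn about z gives the same grasp; the last joint's range is limited). The gripper opens to 94 mm and grips with 3 to 60 N. Pads are 16 mm wide; open, the fingers measure 119 mm over their backs; the gripper's body (75 mm by 177 mm) begins 78 mm behind the grasp point.
Start: joints at [-1.4, 0.628, 0.038, 1.517, -0.027, 0.996, -0.02], TCP at [152.459, 631.882, 205.478] pointing down, gripper open.
Joint ranges: [-3.06, 3.06], [-0.37, 2.12], [-1.25, 1.32], [0.18, 2.47], [-1.1, 4.24], [0.23, 1.98], [-2.94, 2.94]. Speed limits (rad/s): [2.57, 2.57, 3.14, 3.14, 3.14, 3.14, 3.14].

INTERFACE

Orientations are given as a unit quaternion [w, x, y, z].
In Python, from station import arm, get_image, camera_params gives the robot as it stands (arm), with the cameras as plain functions.
- The arm moves only by the tool shift_gripper, called by a JSON object that holds its "fn" and its "kwargs", one argument or row to a line. Schema: {"type":"object","properties":{"rows":{"type":"array","items":{"type":"number"},"minItems":4,"maxItems":48},"aperture":{"type":"number"},"grip_force":{"type":"number"},"only":{"type":"string"},"quiet":{"type":"boolean"},"lines":{"type":"string"}},"required":["rows"],"additionalProperties":false}. rows is one flat list of numbers that holds 1 to 12 rows one after another, with no inner brackets; each row has 4 numbers: dx, dy, dz in mm, then a turn about the tool's z in rad; each row shifts and turns the commanded pose from where the row before left it, along the tool's axes as they then stand; what a row does not reach is not made up. A row lasts 1/10 s, in which the tool goes at most 50 mm and 0.15 rad, less where a joint would pass 70% of its speed; a pose out of reach is approached as far as the arm can. aperture is the opening from 0.0 (shut) to 1.0 (fully open), set as the call begins (left out keeps the last). The fingers move at their own pace and stop on an object; grip_force is the grip in N (left out, the last holds). Time passes only in rows, so rows that do not move let the fingers close. The tool returns the time, the measured TCP pose, the force, the opening and the grip force at its end. only (a regular expression) keeps the lines of the reply that match it, lines (a string "A,B") keeps lines A to B, and quiet returns only ok. Input that does not fit is refused with a message, and nothing moves.
- arm.state(): the state, without advancing time (a new reading comes with each control period).
- get_image(name): name is "scene" or "side" or "wrist"; returns the picture (420x560x3 uint8, red, green, blue); there is no depth.
- camera_params(name): a dict with "fx", "fy", "cx", "cy" (pixels), "camera_from_world" (4x4, takes a point from world to camera coordinates). Camera axes: x right, y down, z forward; pixel columns grow to the right and rows downward; lengths in mm; the calibration is good to about 2 mm. A picture is of the moment at which its call begins: read the wrist's pose just before it. camera_params takes no time and is no camera call; for the wrist camera it gives the pose at the moment of the call.
- arm.close_job(): hands the job in; it is judged then, once.
The state is a dict: "clock": time; "qpos": joint angles; "qd": joint speeds; "tau": joint torques, N m; "ee_pos": TCP position; "tcp_rot": TCP orientation; "contact_force": force on the tool from outside, world axes, zero at the start; "ft_torque": the same for the moment, N m; "gripper_width": opening from 0.0 (shut) to 1.0 (fully open); "finger_force": force on a finger pad.
Only numpy, scipy, OpenCV 4.12 (cv2) and the standard library are available. Lean on these libraries where they do the work, as an engineer would, in place of code of your own. Each camera call takes 0.05 s, during which the arm holds its last target. There are 200 camera calls.

## Working session

There is one attempt and no reset: what is moved stays moved. The work goes in short steps, Python scripts to look and compute and a tool call to move; the robot and the scene stay as the last step left them, time stands still between calls to the robot, and variables do not carry over. Pictures are saved under pics/ and viewed, at most 10 in all, crops included, and the job is handed in when it is done.

```bash
mkdir -p pics; ls; python3 - <<'E'
from station import arm, get_image, camera_params
import cv2,numpy as np
for n in("scene","side"):
    cv2.imwrite(f"pics/{n}0.png",get_image(n)[:,:,::-1])
    p=camera_params(n);print(n,p['fx'],p['cx'],p['cy'],np.round(p['camera_from_world'],3).tolist())
s=arm.state();print(s['clock'],s['ee_pos'],s['tcp_rot'],s['gripper_width'],arm.grasp_offset)
E
```

```text
pics
station.py
scene 398.36897404881904 284.82804067597937 212.65448961630565 [[-0.089, 0.996, 0.021, 53.842], [0.592, 0.07, -0.803, -250.118], [-0.801, -0.059, -0.596, 1456.533], [0.0, 0.0, 0.0, 1.0]]
side 430.11680323960724 267.0688165722906 211.09188782279878 [[-0.951, -0.308, 0.009, 507.321], [-0.232, 0.695, -0.68, 183.393], [0.204, -0.649, -0.733, 1226.292], [0.0, 0.0, 0.0, 1.0]]
0.1 [152.3517934  631.25867459 204.65109409] [-8.14427864e-05  1.18147327e-01  9.92995695e-01 -8.67371597e-04] 1.0000313675597927 18.8
```

View pics/scene0.png

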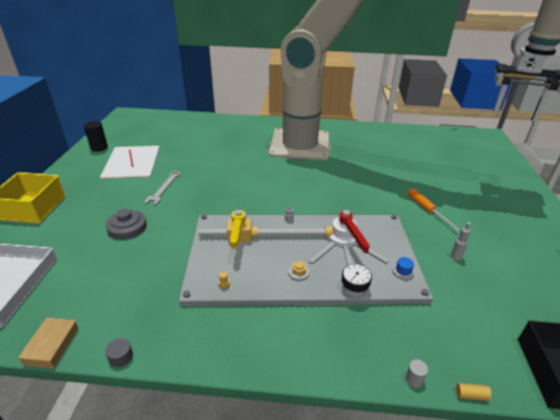

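View pics/side0.png

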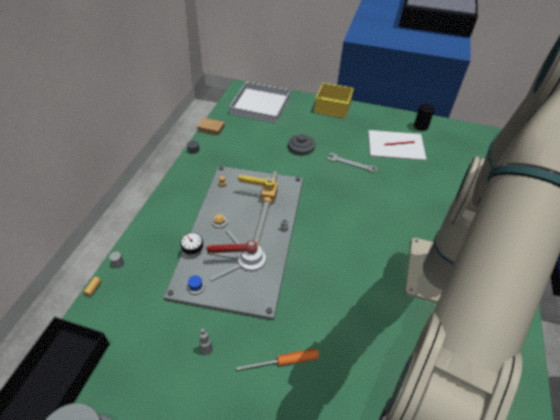

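The gauge is at scene (356,278), the middle port. The blue cap is at (405,267), on the left, and the brass plug at (299,270), on the right. The red arm runs from (346,216) to (367,248), on the positive side. The yellow lever tip is at (236,242). I'll enlarge both views for accurate picking.

```bash
python3 - <<'E'
import cv2
a=cv2.imread("pics/scene0.png")[200:310,175:435];cv2.imwrite("pics/sc.png",cv2.resize(a,None,fx=3,fy=3,interpolation=cv2.INTER_CUBIC))
a=cv2.imread("pics/side0.png")[160:320,160:310];cv2.imwrite("pics/si.png",cv2.resize(a,None,fx=3.7,fy=3.7,interpolation=cv2.INTER_CUBIC))
E
```

```text
(no output)
```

View pics/sc.png

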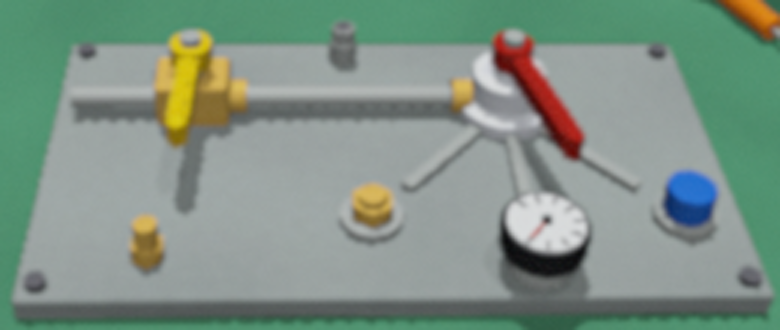

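View pics/si.png

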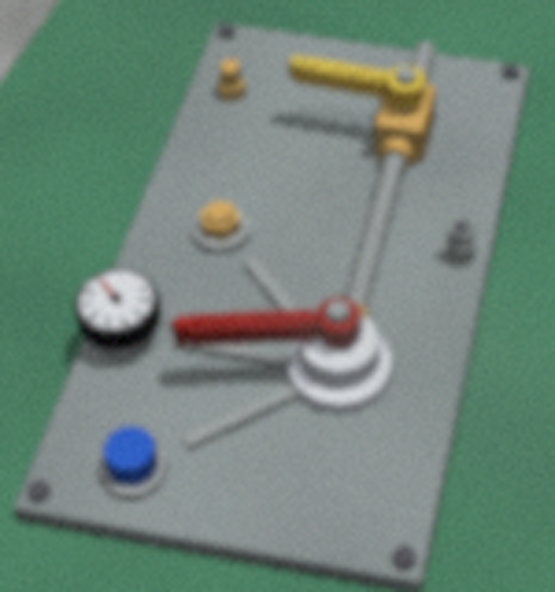

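Corners, bolts, gauge, cap, tips, socket (scene crop 343,62) and union (147,264) can all be picked out in both views, so I'll fit the pose.

```bash
cat > fit.py <<'E'
from station import arm, get_image, camera_params
import numpy as np
from scipy.optimize import least_squares as ls
P={n:camera_params(n) for n in("scene","side")}
def proj(n,X):
    p=P[n];c=(p['camera_from_world']@np.append(X,1))[:3]
    return np.array([p['fx']*c[0]/c[2]+p['cx'],p['fy']*c[1]/c[2]+p['cy']])
def un(n,u): return np.array([175,200])+np.array(u)/3 if n=="scene" else np.array([160,160])+np.array(u)/3.7
c,s=175*np.cos(.75),175*np.sin(.75)
M=[((-50,105,98),(513,36),(338,310)),((-50,-155,98),(190,36),(405,76)),((125,105,67),(546,219),(116,297)),
((-50+c,105+s,54),(692,183),(130,447)),((-50+c,105-s,48),(372,190),(219,212)),((-150,-270,20),(72,44),(527,66)),((-150,270,20),(668,45),(424,577)),
((150,-270,20),(17,300),(215,25)),((150,270,20),(770,296),(17,512))]
def w(t,m): 
    C,S=np.cos(t[2]),np.sin(t[2]);return np.array([t[0]+C*m[0]-S*m[1],t[1]+S*m[0]+C*m[1],m[2]])
f=lambda t:np.concatenate([proj(n,w(t,m))-un(n,u) for m,a,b in M for n,u in(("scene",a),("side",b))])
T=ls(f,[550,0,0],x_scale=[100,100,.1],loss='soft_l1').x
if __name__=="__main__":
    print(T,np.round(f(T).reshape(-1,4),1).tolist())
    def tri(a,b,z):
        g=lambda X:np.concatenate([proj("scene",[*X,z])-un("scene",a),proj("side",[*X,z])-un("side",b)])
        r=ls(g,[550,0],x_scale=100);return r.x,np.round(r.fun,1)
    for nm,a,b,z in(("red",(573,146),(178,326),82),("yel",(176,132),(293,65),82),("sock",(343,62),(458,260),20),("union",(147,264),(231,93),20)):
        X,r=tri(a,b,z);d=X-T[:2];C,S=np.cos(T[2]),np.sin(T[2]);l=np.array([C*d[0]+S*d[1],-S*d[0]+C*d[1]])
        print(nm,X,'man',l,r, 'ang',np.arctan2(l[1]-105,l[0]+50),np.arctan2(l[1]+155,l[0]+50))
    for m in((-50,105,80),(-50,-155,80),(125,105,64)):print(m,w(T,m))
E
python3 fit.py
```

```text
[5.98076039e+02 4.14248696e+01 1.21265412e-01] [[-0.2, -0.2, -0.6, 0.2], [-0.7, 0.1, -0.7, -0.4], [0.0, 0.1, -0.8, 1.0], [-0.0, 0.7, -0.9, 0.6], [-0.2, 1.1, -0.8, 0.2], [-0.5, -1.3, 1.1, 0.5], [-0.9, -2.1, 0.8, 2.3], [-2.5, -0.8, 0.4, -0.1], [1.1, -2.2, -0.1, -0.0]]
red [646.49235754 180.8313306 ] man [ 64.9245463  132.52586386] [-0.5 -0.1 -0.3  0.7] ang 0.23508396777836912 1.1905472220968227
yel [ 664.11241326 -111.24693563] man [  47.0829593  -159.53895385] [-0.5 -0.  -0.1  1.1] ang -1.2190671854433468 -0.04671933178735764
sock [4.81820233e+02 4.01800256e-01] man [-120.36456034  -26.65852898] [-0.1 -0.8 -0.6  0. ] ang -2.0616206156021595 2.0723030558162847
union [ 735.2881489  -121.95610387] man [ 116.44053446 -178.77949428] [-0.5 -1.2 -1.5  0.5] ang -1.0403523168288114 -0.14191045015125908
(-50, 105, 80) [535.74153657 139.60536575  80.        ]
(-50, -155, 80) [ 567.19332659 -118.48528674   80.        ]
(125, 105, 64) [709.45639883 160.7748398   64.        ]
```

The arm is at about +0.235 rad and needs to go to 0, so I push from its +y side. The cock is at about 0.05. First I'll shut the fingers and turn the tool to line up with the manifold.

```bash
cat > rel.py <<'E'
import sys
from fit import *
from scipy.spatial.transform import Rotation as R
s=arm.state();q=s['tcp_rot'];Rm=R.from_quat([*q[1:],q[0]]).as_matrix();p=np.array(s['ee_pos'])
C,S=np.cos(T[2]),np.sin(T[2]);d=p-[*T[:2],0]
print('clk',round(s['clock'],2),'tcp man',np.round([C*d[0]+S*d[1],-S*d[0]+C*d[1],p[2]],1),'tool yaw man',round(np.arctan2(Rm[1,1],Rm[0,1])-T[2],3),'F',np.round(s['contact_force'],1),'q7',round(s['qpos'][6],2),'w',round(s['gripper_width'],2))
if len(sys.argv)>1:
    t=w(T,[float(v) for v in sys.argv[1:4]]);print('tool delta',np.round(Rm.T@(t-p),1))
E
```

{"fn": "shift_gripper", "kwargs": {
  "rows": [0, 0, 0, -0.12, 0, 0, 0, -0.12, 0, 0, 0, -0.12, 0, 0, 0, 0, 0, 0, 0, 0],
  "aperture": 0,
  "grip_force": 10
}}

```text
clock: 0.6
ee_pos: [152.5, 631.6, 205.1]
tcp_rot: [-0.0, -0.06, 0.998, -0.0]
contact_force: [-0.1, -0.2, 1.0]
gripper_width: 0.61
finger_force: 0.0
```

```bash
python3 rel.py 35 175 205
```

```text
clk 0.6 tcp man [-370.9  639.7  205.1] tool yaw man 1.57 F [-0.1 -0.2  1. ] q7 0.28 w 0.61
tool delta [-4.064e+02 -4.643e+02  2.000e-01]
```

{"fn": "shift_gripper", "kwargs": {
  "rows": [-25, -29, 0, 0, -25, -29, 0, 0, -25, -29, 0, 0, -25, -29, 0, 0, -25, -29, 0, 0, -25, -29, 0, 0, -25, -29, 0, 0, -25, -29, 0, 0, -25, -29, 0, 0, -25, -29, 0, 0, -25, -29, 0, 0, -25, -29, 0, 0],
  "aperture": 0,
  "grip_force": 10
}}

```text
clock: 1.8
ee_pos: [493.9, 322.3, 205.5]
tcp_rot: [0.0, -0.06, 0.998, 0.0]
contact_force: [0.3, 1.2, -0.7]
gripper_width: 0.007
finger_force: 0.0
```

{"fn": "shift_gripper", "kwargs": {
  "rows": [-25, -29, 0, 0, -25, -29, 0, 0, -25, -29, 0, 0, -25, -29, 0, 0, 0, 0, 0, 0, 0, 0, 0, 0]
}}

```text
clock: 2.4
ee_pos: [606.7, 219.6, 205.0]
tcp_rot: [-0.0, -0.06, 0.998, -0.0]
contact_force: [0.3, 0.3, -0.1]
gripper_width: 0.005
finger_force: 0.0
```

```bash
python3 rel.py 35 175 58
```

```text
clk 2.4 tcp man [ 30.1 175.9 205. ] tool yaw man 1.569 F [ 0.3  0.3 -0.1] q7 1.27 w 0.0
tool delta [ -5.   -0.8 147. ]
```

{"fn": "shift_gripper", "kwargs": {
  "rows": [-5, 0, 30, 0, 0, 0, 35, 0, 0, 0, 35, 0, 0, 0, 30, 0, 0, 0, 17, 0, 0, 0, 0, 0, 0, 0, 0, 0]
}}

```text
clock: 3.1
ee_pos: [610.8, 222.7, 58.9]
tcp_rot: [-0.0, -0.062, 0.998, 0.0]
contact_force: [-0.5, 1.2, 0.3]
gripper_width: 0.005
finger_force: 0.0
```

```bash
python3 rel.py 35 125.5 58
python3 - <<'E'
from station import arm, get_image, camera_params
import cv2
a=get_image("scene")[180:310,290:450,::-1];b=get_image("side")[200:330,180:340,::-1]
cv2.imwrite("pics/a1.png",cv2.resize(cv2.hconcat([a,b]),None,fx=2.5,fy=2.5,interpolation=cv2.INTER_CUBIC))
E
```

```text
clk 3.1 tcp man [ 34.5 178.4  58.9] tool yaw man 1.574 F [-0.5  1.2  0.3] q7 1.26 w 0.01
tool delta [ -0.3 -52.9   0.8]
```

View pics/a1.png

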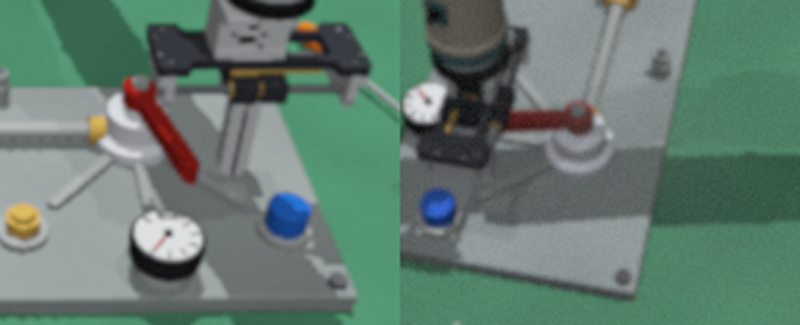

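The shut fingers stand between the arm and the blue cap at about (235,165) in the left half, clear of both. I'll push slowly towards -y.

{"fn": "shift_gripper", "kwargs": {
  "rows": [0, -6, 0, 0, 0, -6, 0, 0, 0, -6, 0, 0, 0, -6, 0, 0, 0, -5, 0, 0, 0, -5, 0, 0, 0, -5, 0, 0, 0, -5, 0, 0, 0, -4, 0, 0, 0, -3, 0, 0, 0, 0, 0, 0, 0, 0, 0, 0]
}}

```text
clock: 4.4
ee_pos: [617.1, 169.5, 58.2]
tcp_rot: [-0.001, -0.061, 0.998, -0.001]
contact_force: [1.0, 1.1, -0.1]
gripper_width: 0.01
finger_force: 0.3
```

```bash
python3 rel.py 35 125.5 58
python3 - <<'E'
from station import arm, get_image, camera_params
import cv2
a=get_image("scene")[180:310,290:450,::-1];b=get_image("side")[200:330,180:340,::-1]
cv2.imwrite("pics/a2.png",cv2.resize(cv2.hconcat([a,b]),None,fx=2.5,fy=2.5,interpolation=cv2.INTER_CUBIC))
E
```

```text
clk 4.4 tcp man [ 34.3 124.8  58.2] tool yaw man 1.572 F [ 1.   1.1 -0.1] q7 1.33 w 0.01
tool delta [-0.7  0.7  0.2]
```

View pics/a2.png

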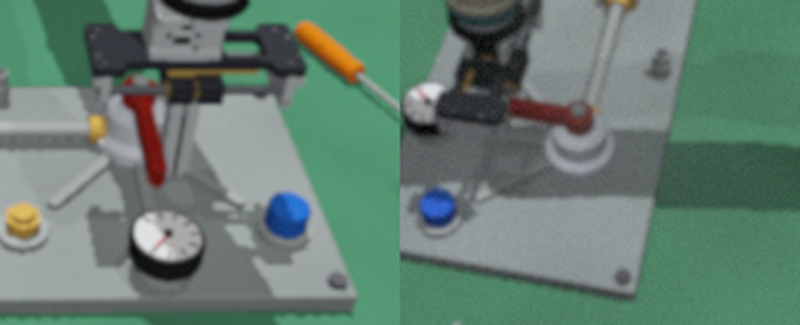

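The arm now points roughly at the gauge, with its tip at about (156,180) and the dial at (168,235). I'll back off, lift, and measure the angle from the red pixels in both views.

{"fn": "shift_gripper", "kwargs": {
  "rows": [0, 15, 0, 0, 0, 20, 0, 0, 0, 5, -30, 0, 0, 0, -40, 0, 0, 0, -40, 0, 0, 0, -30, 0, 0, 0, 0, 0],
  "lines": "1,2"
}}

```text
clock: 5.2
ee_pos: [615.0, 212.4, 203.3]
```

```bash
cat > ang.py <<'E'
from fit import *
import cv2
from scipy.spatial import ConvexHull
ims={n:get_image(n) for n in P}
def mask(im,c):
    h=cv2.cvtColor(im,cv2.COLOR_RGB2HSV);H,Sa,V=h[...,0],h[...,1],h[...,2]
    return (((H<6)|(H>172))&(Sa>170)&(V>60) if c=='r' else (H>24)&(H<32)&(Sa>180)&(V>90))
for c,ax,L,sg,rng in(('r',(-50,105),125,1,(-1.1,1.1)),('y',(-50,-155),105,-1,(-.2,1.6))):
  for n in P:
    m=np.zeros((420,560),np.uint8)
    cen=proj(n,w(T,(*ax,80)));yy,xx=np.mgrid[:420,:560];m=(mask(ims[n],c)&(np.hypot(xx-cen[0],yy-cen[1])<75)).astype(np.uint8)
    best=[]
    for a in np.arange(*rng,.01):
        d=np.array([np.cos(a),sg*np.sin(a)]);o=np.array([-d[1],d[0]])
        r=np.zeros_like(m)
        pts=[proj(n,w(T,(*(np.array(ax)+d*l+o*k),z))) for l,k in((0,8),(0,-8),(L-8,8),(L-8,-8),(L,0)) for z in(70,90)]
        cv2.fillConvexPoly(r,cv2.convexHull(np.round(pts).astype(np.int32)),1)
        best.append(((r&m).sum()/(r|m).sum(),a))
    best.sort();print(c,n,m.sum(),np.round(best[-1],3),'mean top5',round(np.mean([b[1] for b in best[-5:]]),3))
E
python3 ang.py; python3 - <<'E'
from station import arm, get_image, camera_params
import cv2
a=get_image("scene")[200:310,175:435,::-1]
cv2.imwrite("pics/a3.png",cv2.resize(a,None,fx=3,fy=3,interpolation=cv2.INTER_CUBIC))
E
```

```text
r scene 260 [ 0.568 -0.04 ] mean top5 -0.006
r side 41 [ 0.101 -0.14 ] mean top5 -0.12
y scene 246 [0.678 0.04 ] mean top5 0.04
y side 0 [0.   1.59] mean top5 1.57
```

View pics/a3.png

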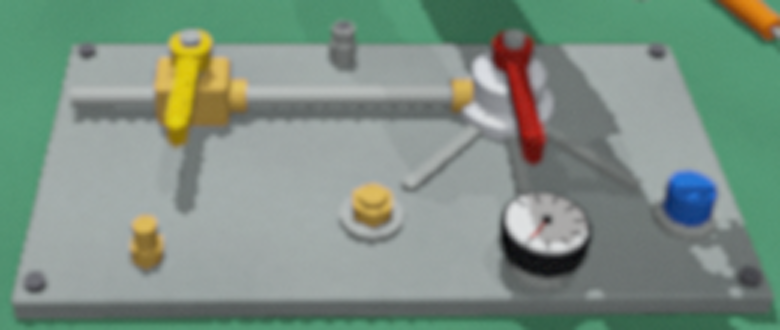

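The arm's hub is at (513,36) and its tip at about (535,153), with the middle strip hidden underneath. I'll compare that with the model.

```bash
python3 - <<'E'
from fit import *
for a in(-.1,-.05,0,.05,.1):
    print(a,[np.round((proj("scene",w(T,(-50+l*np.cos(a),105+l*np.sin(a),z)))-[175,200])*3) for l,z in((123,82),(60,90))])
E
python3 rel.py 28 -104 195
```

```text
-0.1 [array([519., 153.]), array([516.,  90.])]
-0.05 [array([528., 153.]), array([520.,  90.])]
0 [array([536., 153.]), array([523.,  90.])]
0.05 [array([544., 153.]), array([527.,  90.])]
0.1 [array([553., 153.]), array([531.,  90.])]
clk 5.35 tcp man [ 33.9 166.4 197.6] tool yaw man 1.574 F [-0.2 -0.2 -0. ] q7 1.29 w 0.0
tool delta [   6.7 -270.4    2.7]
```

The arm sits at about 0 rad, so step 1 is done. Next I'll move over to the cock's left side.

{"fn": "shift_gripper", "kwargs": {
  "rows": [0, -35, 0, 0, 1, -40, 0, 0, 1, -40, 0, 0, 1, -40, 0, 0, 1, -40, 0, 0, 1, -40, 0, 0, 1, -35, 0, 0, 0, 0, 0, 0, 0, 0, 0, 0],
  "lines": "1,2"
}}

```text
clock: 6.25
ee_pos: [638.8, -58.8, 196.6]
```

```bash
python3 rel.py 28 -105 58
```

```text
clk 6.25 tcp man [  28.3 -104.4  196.6] tool yaw man 1.571 F [-0.2  1.5 -0.1] q7 1.71 w 0.01
tool delta [ -0.2  -0.7 138.6]
```

{"fn": "shift_gripper", "kwargs": {
  "rows": [0, 0, 25, 0, 0, 0, 35, 0, 0, 0, 35, 0, 0, 0, 30, 0, 0, 0, 14, 0, 0, 0, 0, 0, 0, 0, 0, 0],
  "lines": "1,2"
}}

```text
clock: 6.95
ee_pos: [640.6, -57.4, 60.1]
```

```bash
python3 rel.py 28 -105 58; python3 - <<'E'
import numpy as np
p=np.array([28,-105.])
for f in np.linspace(.05,1.57,17):
    u=np.array([np.cos(f),-np.sin(f)]);n=np.array([np.sin(f),np.cos(f)])
    q=np.array([-50,-155])+78*u+(8+8*np.sin(f)+12.5*np.cos(f))*n
    print(round(f,2),np.round(q,1),'tool',np.round((q-p)*[-1,1],1));p=q
E
```

```text
clk 6.95 tcp man [  30.2 -103.2   60.1] tool yaw man 1.574 F [ 1.2  1.  -0.3] q7 1.7 w 0.0
tool delta [ 2.2 -1.8  2.1]
0.05 [  28.9 -138. ] tool [ -0.9 -33. ]
0.15 [  30.3 -145. ] tool [-1.3 -6.9]
0.24 [  31.  -152.1] tool [-0.7 -7.2]
0.34 [  31.  -159.5] tool [-0.  -7.3]
0.43 [  30.4 -166.9] tool [ 0.7 -7.4]
0.52 [  28.9 -174.3] tool [ 1.4 -7.5]
0.62 [  26.7 -181.7] tool [ 2.2 -7.4]
0.72 [  23.8 -189. ] tool [ 3.  -7.3]
0.81 [  20. -196.] tool [ 3.8 -7. ]
0.9 [  15.5 -202.7] tool [ 4.5 -6.7]
1.0 [  10.2 -209. ] tool [ 5.3 -6.3]
1.1 [   4.3 -214.8] tool [ 6.  -5.8]
1.19 [  -2.4 -220. ] tool [ 6.6 -5.2]
1.28 [  -9.6 -224.4] tool [ 7.2 -4.5]
1.38 [ -17.3 -228.1] tool [ 7.7 -3.7]
1.48 [ -25.5 -231. ] tool [ 8.1 -2.9]
1.57 [ -33.9 -233. ] tool [ 8.5 -2. ]
```

{"fn": "shift_gripper", "kwargs": {
  "rows": [0, -12, 2, 0, 0, -12, 0, 0, 0, -10, 0, 0, 0, -7, 0, 0, -1, -7, 0, 0, 0, -7, 0, 0, 1, -7, 0, 0, 1, -8, 0, 0, 2, -8, 0, 0, 3, -7, 0, 0, 4, -7, 0, 0, 0, 0, 0, 0],
  "lines": "1,5"
}}

```text
clock: 8.15
ee_pos: [640.9, -153.8, 57.5]
tcp_rot: [0.0, -0.061, 0.998, -0.001]
contact_force: [0.2, 0.8, 0.4]
gripper_width: 0.009
```

```bash
python3 rel.py 4.3 -214.8 58
```

```text
clk 8.15 tcp man [  18.9 -199.    57.5] tool yaw man 1.571 F [0.2 0.8 0.4] q7 1.83 w 0.01
tool delta [ 14.6 -15.8  -0.4]
```

{"fn": "shift_gripper", "kwargs": {
  "rows": [4, -6, 0, 0, 5, -6, 0, 0, 6, -5, 0, 0, 6, -5, 0, 0, 7, -4, 0, 0, 7, -4, 0, 0, 8, -3, 0, 0, 7, -1, 0, 0, 3, 0, 0, 0, 0, 0, 0, 0, 0, 0, 0, 0],
  "lines": "1,5"
}}

```text
clock: 9.25
ee_pos: [591.8, -192.0, 57.3]
tcp_rot: [-0.001, -0.061, 0.998, -0.0]
contact_force: [-0.2, 1.2, 0.1]
gripper_width: 0.006
```

```bash
python3 rel.py -33.9 -233 58
```

```text
clk 9.25 tcp man [ -34.4 -230.9   57.3] tool yaw man 1.572 F [-0.2  1.2  0.1] q7 1.89 w 0.01
tool delta [-0.5 -2.1 -0.7]
```

It's at the nominal end but no stop force has shown up. I'll nudge a few mm further to feel for it.

{"fn": "shift_gripper", "kwargs": {
  "rows": [1, 0, 0, 0, 1, 0, 0, 0, 1, 0, 0, 0, 0, 0, 0, 0, 0, 0, 0, 0],
  "lines": "1,5"
}}

```text
clock: 9.75
ee_pos: [590.9, -191.7, 57.5]
tcp_rot: [0.001, -0.062, 0.998, -0.0]
contact_force: [4.2, -0.7, -3.1]
gripper_width: 0.004
```

```bash
python3 rel.py -33.9 -233 58
```

```text
clk 9.75 tcp man [ -35.3 -230.6   57.5] tool yaw man 1.573 F [ 4.2 -0.7 -3.1] q7 1.89 w 0.0
tool delta [-1.4 -2.4 -0.5]
```

The stop is reached: about 4 N, and the TCP lags the command. I'll back away in +x, lift clear and check.

{"fn": "shift_gripper", "kwargs": {
  "rows": [-10, 0, 0, 0, -20, 0, 0, 0, 0, 0, -30, 0, 0, 0, -40, 0, 0, 0, -40, 0, 0, 0, -40, 0, 0, 0, 0, 0, 0, 0, 0, 0, 0, 0, 0, 0],
  "lines": "1,5"
}}

```text
clock: 10.65
ee_pos: [618.3, -187.4, 205.9]
tcp_rot: [-0.002, -0.062, 0.998, 0.001]
contact_force: [-0.7, -0.4, -0.7]
gripper_width: 0.006
```

```bash
python3 ang.py|grep scene; python3 - <<'E'
from station import arm, get_image, camera_params
import cv2
a=get_image("scene")[200:310,175:435,::-1];b=get_image("side")[160:270,160:310,::-1]
cv2.imwrite("pics/a4.png",cv2.resize(cv2.hconcat([a,b]),None,fx=1.9,fy=1.9,interpolation=cv2.INTER_CUBIC))
E
```

```text
r scene 256 [ 0.577 -0.04 ] mean top5 -0.032
y scene 174 [0.339 1.58 ] mean top5 1.568
```

View pics/a4.png

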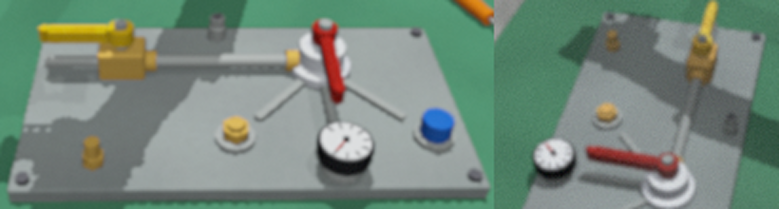

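The yellow lever lies along the pipe, with its tip at (42,33). The red arm points at the gauge with its tip at (338,97), the socket and union are where they started, and the robot is clear. I'll hand in.

```bash
python3 -c "
from station import arm, get_image, camera_params
print(arm.close_job())"
```

```text
the job is handed in; nothing more can be done
None
```

I pushed the red arm to within about 0.05 rad of the gauge on the middle port, then pushed the yellow lever open against its stop, and handed the job in at about 11 s with the gripper clear; no verdict was returned.

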